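# Scrub and rinse the dosing cup

## Robot

A 6-joint arm with a two-finger parallel gripper is mounted at the origin on a cart in front of the work surface, level with it; the furniture and walls round the work are solid. World frame = base frame: x ahead of the robot, y to its left, z up, the work surface at z = 0. Lengths are in m, angles in rad, forces in N, time in s.
With the tool pointing down it reaches from about 0.35 to 0.85 m from the base axis. Payload 8.1 kg.
Tool frame: the origin (TCP) lies on the centre line of the jaws, within the pads' length; the fingertips stand 25 mm ahead of it and the grasp point (between the pads) lies 6 mm ahead of it; z points along the fingers, y is the line along which they close (so a half turn about z gives the same grasp; the last joint's range is limited). The gripper opens to 93 mm and grips with 3 to 60 N. Pads are 15 mm wide; open, the fingers measure 128 mm over their backs; the gripper's body (75 mm by 188 mm) begins 65 mm behind the grasp point.
Start: joints at [1.106, 0.13, 1.488, -0, 1.523, -0.085], TCP at [0.222, 0.557, 0.244] pointing down, gripper open.
Joint ranges: [-2.96, 2.96], [-0.89, 2.26], [0.02, 2.5], [-1.34, 4.48], [0, 2.73], [-2.66, 2.66]. Speed limits (rad/s): [2.39, 2.39, 2.79, 3.14, 3.14, 3.14].

## Interface

Orientations are given as a rotation vector (axis times angle).
In Python, from workcell import bot gives the robot as it stands. The module is installed in compiled form; this text tells all that it offers.
- The arm moves only by the tool arm_command, never from a script. Its argument "moves" is one flat list of numbers, 5 for each row, row after row: the closure in counts, from 0 (fully open) to 255 (shut), then the shift along the world's x, y, z in mm, then the turn about the world's z in degrees. In form: [grip, tx, ty, tz, yaw, grip, tx, ty, tz, yaw, ...]. A call has 1 to 12 rows; each row shifts and turns the commanded pose from where the row before left it; what a row does not reach is not made up. A row lasts 1/8 s, in which the tool goes at most 62.5 mm and 10.7 degrees, less where a joint would pass 70% of its speed; a pose out of reach is approached as far as the arm can. A call with a gripper value outside its range is refused whole. The fingers move at their own pace and stop on an object; "grip_force" is the grip in N (left out, the last holds). Time passes only in rows, so rows that do not move let the fingers close. It gives the time, the measured TCP pose, the force, the opening and the grip force at its end, in the units of the state.
- bot.get_state(): the state, without advancing time (a new reading comes with each control period).
- bot.capture(name): name is "scene" or "top" or "wrist"; returns a dict with "pixels" (420x560x3 uint8, blue, green, red), "z_map" (420x560 float32, m along the optical axis (not along the pixel's ray), 0 where there is no reading), "K" (3x3 intrinsics, pixels), "pose" (4x4, takes a point from camera to world coordinates). Camera axes: x right, y up, looking along -z (the intrinsics and any distortion apply to the point x, -y, -z); pixel columns grow to the right and rows downward; lengths in m; the calibration is good to about 2 mm. A picture is of the moment at which its call begins.
- bot.job_done(): hands the job in; it is judged then, once.
The state is a dict: "t": time; "joints": joint angles; "joint_velocities": joint speeds; "joint_torque": joint torques, N m; "position": TCP position; "tcp_rot": TCP orientation; "contact_force": force on the tool from outside, world axes, zero at the start; "torque": the same for the moment, N m; "grip_width": finger opening in m; "finger_force": force on a finger pad.
Only numpy, scipy, OpenCV 4.12 (cv2) and the standard library are available. Lean on these libraries where they do the work, as an engineer would, in place of code of your own. Each camera call takes 0.05 s, during which the arm holds its last target. There are 200 camera calls.

## Task

Take the bottle brush from its holder and scrub the tilted dosing cup of the cup rinser with two up-and-down strokes: down to the bottom, well up with the head still in the cup, down, up again, and down to the bottom again, where you let go and leave the brush standing in the cup. Then rinse: press the rinser's big round button to its halfway stop, hold it there for about a second, press on until it is fully down, and let it come right up again. Flush only with the brush in the cup, and leave the mug and the torch where they stand.

Things in the scene. Friction and masses are not known exactly. Their poses are not given: they have to be found in the camera images.
- brush_mid (a point): centre (half-way up) of the loose bottle brush, upright in its holder at first: 182 mm long, 90 g. From the foot: solid pale bristle drum 40 mm diameter to 62 mm; steel shank 10 mm to 112 mm; round wooden handle 20 mm diameter from 118 to 178 mm, best gripped 152 mm above the foot. This point is 91 mm above the foot; z axis from foot to handle end
- brush_foot (a point): centre of the flat lower end of the brush's head, z axis toward the handle
- brush_holder: fixed round white pot, 72 mm outside diameter (80 mm at its foot), 50 mm tall, 64 mm inside, inner floor 6 mm above the table; origin at the centre of its underside on the table. The brush stands in it
- cup: white dosing cup fixed on the left half of the rinser, leaning 30 degrees from vertical toward the robot. Origin: centre of its inner floor; z along its axis out of the mouth; y level, to the left. Inside 90 mm deep, diameter 64 at the floor, 76 at the mouth, wall 4. A 10 mm spout stands 62 mm from the axis on the far (+x) side, to mouth height. A brush let go in it leans on the near wall
- rinser: grey cup rinser, fixed, front toward the robot: wedge 290 mm wide (y), 150 deep, 22 high in front, its top panel sloped up 30 degrees to the back, where a tank 134 mm high stands; origin at the centre of the wedge's underside, x from front to back. Cup and button stand on the panel 75 mm left and right of the middle, axes parallel
- button_top (a point): centre of the top of the rinser's black mushroom button, 54 mm diameter, right half of the panel; moves with it. z points out of the button, 30 degrees from vertical toward the robot; press along -z. Travel 20 mm: 10 mm to the halfway stop against 1 to 3 N, where it stands firm until 8 N; then 10 mm more, 8 to 12 N, to the bottom. Springs right up when let go
- first_stage (a joint): travel of the button's first stage in m: 0 up, 0.010 at the halfway stop (and beyond)
- second_stage (a joint): travel of the button's second stage in m: 0 up to and at the halfway stop, 0.010 fully down (flush)
- mug_mid (a point): half-way up a loose white spotted mug, 82 mm wide, 114 mm with its handle, 91 mm tall: bystander
- torch_mid (a point): half-way up a loose black pocket torch standing on its lens, 44 mm diameter, 123 mm tall, on the near part of the table: bystander

How it is judged:
By the outcome, as a careful person would: the job done as asked, in the order asked, and still so for the second after the job is handed in, with the robot touching nothing.
It also fails if it takes over 62 s, if anything falls off the work surface, if the arm or the gripper's body presses on something with over 40 N, if the wrist force passes 120 N, or if a joint passes its speed limit or range.

## Working session

There is one attempt and no reset: what is moved stays moved. The work goes in short steps, Python scripts to look and compute and a tool call to move; the robot and the scene stay as the last step left them, time stands still between calls to the robot, and variables do not carry over. Pictures are saved under pics/ and viewed, at most 10 in all, crops included, and the job is handed in when it is done.

Besides the shell and the picture viewer there is one more tool, called after "Call:" by a JSON object that holds its "fn" and its "kwargs". arm_command: Moves the arm, as the interface text tells. Its arguments: {"type":"object","properties":{"moves":{"type":"array","items":{"type":"number"}},"grip_force":{"type":"number"}},"required":["moves"]}

```bash
mkdir -p pics
cat > h.py <<'E'
import numpy as np, cv2
from workcell import bot
def cap(n):
    c=bot.capture(n); return c
def cloud(c):
    z=c["z_map"]; K=c["K"]; h,w=z.shape
    u,v=np.meshgrid(np.arange(w),np.arange(h))
    P=np.stack([(u-K[0,2])/K[0,0]*z,-(v-K[1,2])/K[1,1]*z,-z],-1)
    W=P@c["pose"][:3,:3].T+c["pose"][:3,3]
    W[z==0]=np.nan
    return W
E
python3 - <<'E'
from h import *
print(bot.get_state())
a=cap("scene");b=cap("top")
for n,c in(("scene",a),("top",b)):
    cv2.imwrite(f"pics/{n}0.png",c["pixels"]); np.save(n+".npy",cloud(c)); print(n,c["pose"].round(3).tolist())
E
```

```text
{'t': 0.0, 'joints': array([ 1.10559194e+00,  1.31151154e-01,  1.48927380e+00,  4.91951638e-05,
        1.52301600e+00, -8.54048918e-02]), 'joint_velocities': array([ 3.17193449e-04,  1.62150228e-03, -1.28488174e-03, -3.44569203e-04,
        1.46424131e-03,  8.73599219e-05]), 'joint_torque': array([ 1.44576818e-03, -5.59862816e+01, -4.91742969e+01,  7.70213362e-02,
        3.53850983e-02, -1.30117860e-04]), 'position': array([0.22216888, 0.55678385, 0.24259641]), 'tcp_rot': array([-5.92908133e-01, -3.08457500e+00,  2.77250493e-03]), 'contact_force': array([ 0.34696912,  0.46729194, -0.18562921]), 'torque': array([-0.02149738,  0.02792691,  0.05667662]), 'finger_force': 0.0, 'grip_width': 0.09281698655943059}
scene [[0.871, 0.207, -0.445, 0.116], [-0.491, 0.367, -0.79, -0.589], [-0.001, 0.907, 0.421, 0.541], [0.0, 0.0, 0.0, 1.0]]
top [[-0.016, 0.984, -0.175, 0.365], [-1.0, -0.019, -0.015, 0.202], [-0.018, 0.174, 0.984, 1.109], [0.0, 0.0, 0.0, 1.0]]
```

View pics/scene0.png

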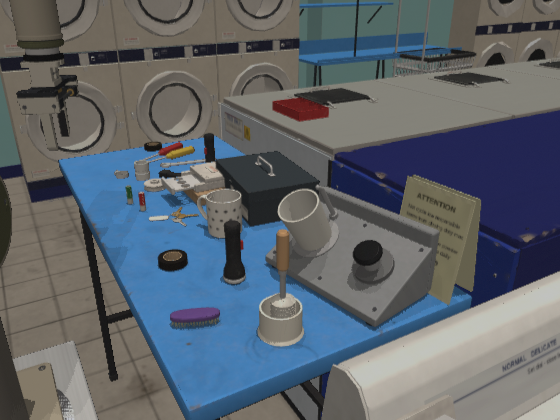

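View pics/top0.png

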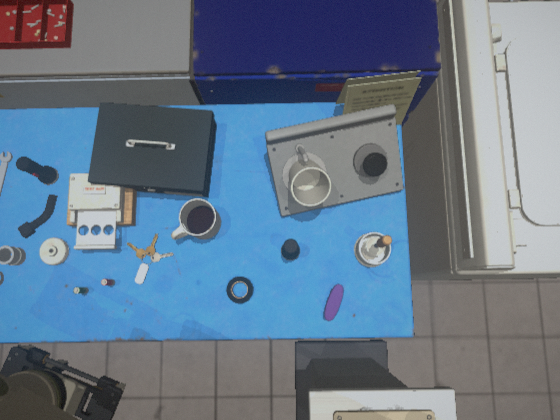

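Scene: brush in its pot (handle ~ (282,250), pot (281,320)), cup (305,222), button (368,252), mug (222,212), torch (233,250). Top view: handle (386,240), cup mouth (310,186), button (374,164), torch (290,249), mug (198,220); the rinser is slightly yawed.

Run:
```python
from h import *
T=np.load("top.npy");S=np.load("scene.npy")
def reg(W,r0,r1,c0,c1):
    P=W[r0:r1,c0:c1].reshape(-1,3); return P[~np.isnan(P[:,0])]
# handle top & pot
P=reg(T,225,270,355,400)
top=P[P[:,2]>.15]; print("handle top",len(top),np.median(top,0),top.max(0))
pot=P[(P[:,2]>.045)&(P[:,2]<.055)]; print("pot rim",len(pot),cv2.minEnclosingCircle((pot[:,:2]*1000).astype(np.float32)))
P=reg(S,225,350,255,310)
for lo,hi in((.125,.145),(.145,.165),(.165,.185),(.19,.2)):
    Q=P[(P[:,2]>lo)&(P[:,2]<hi)]; print("handle scene",lo,len(Q),np.median(Q,0) if len(Q) else '')
# panel plane
P=reg(T,105,215,265,405); ok=P[(P[:,2]>.015)&(P[:,2]<.12)]
best=0
rng=np.random.default_rng(0)
for _ in range(800):
    a,b,c=ok[rng.choice(len(ok),3,replace=False)]; n=np.cross(b-a,c-a); n/=np.linalg.norm(n)+1e-9
    if n[2]<0:n=-n
    if abs(n[2]-np.cos(np.pi/6))>.05: continue
    m=abs((ok-a)@n)<.003
    if m.sum()>best: best=m.sum(); B=m
q=ok[B]; c0=q.mean(0); n=np.linalg.svd(q-c0,full_matrices=False)[2][2]; n*=np.sign(n[2])
yaw=np.arctan2(-n[1],-n[0]); print("panel",best,n,"tilt",np.degrees(np.arccos(n[2])),"yaw",np.degrees(yaw), "c0",c0)
r=cv2.minAreaRect((q[:,:2]*1000).astype(np.float32)); print("rect",r)
# heights above panel
h=(P-c0)@n
R=np.array([[np.cos(yaw),np.sin(yaw)],[-np.sin(yaw),np.cos(yaw)]])
ex=np.array([0,0,1.])-n[2]*n; ex/=np.linalg.norm(ex); ey=np.cross(n,ex)
for nm,reg_ in(("btn",(140,190,350,400)),("cup",(155,215,280,340))):
    P=reg(T,*reg_);h=(P-c0)@n
    print(nm,np.histogram(h,bins=np.arange(-.01,.16,.01)))
    hi=np.percentile(h,97); 
    Q=P[(h>hi-.006)]; uv=np.c_[(Q-c0)@ex,(Q-c0)@ey]*1000
    (u,v),rad=cv2.minEnclosingCircle(uv.astype(np.float32)); print("hi",hi,"rad",rad,"world",c0+ex*u/1000+ey*v/1000+n*hi, len(Q))
for nm,rg,z in(("torch",(238,262,280,302),.1),("mug",(198,240,170,220),.08)):
    P=reg(T,*rg);Q=P[P[:,2]>z]; print(nm,np.median(Q,0),Q.min(0),Q.max(0))
```

```text
handle top 117 [0.45889942 0.01365228 0.18777332] [0.47054189 0.02034266 0.19482047]
pot rim 190 ((456.6673278808594, 10.475118637084961), 35.76924133300781)
handle scene 0.125 147 [0.45601155 0.00170601 0.13462143]
handle scene 0.145 142 [0.45561987 0.0016769  0.15524981]
handle scene 0.165 157 [0.4557446  0.00167197 0.17521342]
handle scene 0.19 0 
panel 5902 [-0.49125697 -0.10324184  0.86487439] tilt 30.131634491669285 yaw 11.868478016303559 c0 [0.64383122 0.08156496 0.06958088]
rect ((644.1901245117188, 89.29438018798828), (163.2431182861328, 289.96136474609375), 11.405008316040039)
btn (array([ 713, 1082,  224,    0,    2,  248,  210,    0,    0,    0,    0,
          0,    0,    0,    0,    0]), array([-0.01,  0.  ,  0.01,  0.02,  0.03,  0.04,  0.05,  0.06,  0.07,
        0.08,  0.09,  0.1 ,  0.11,  0.12,  0.13,  0.14,  0.15]))
hi 0.052001277147217057 rad 26.31612205505371 world [0.62865422 0.01057804 0.11261216] 406
cup (array([816, 964, 470,  86,  93,  96,  98, 108, 118, 127, 289,  53,   0,
         0,   0,   0]), array([-0.01,  0.  ,  0.01,  0.02,  0.03,  0.04,  0.05,  0.06,  0.07,
        0.08,  0.09,  0.1 ,  0.11,  0.12,  0.13,  0.14,  0.15]))
hi 0.09892647668249914 rad 51.06510543823242 world [0.58319338 0.15338832 0.15809418] 299
torch [0.45655288 0.19609264 0.12454057] [0.4424211  0.18177663 0.11352819] [0.47300797 0.21081487 0.12917252]
mug [0.515407   0.41074365 0.09042769] [0.48698179 0.35454492 0.08006376] [0.56738658 0.45124997 0.09762856]
```

Run:
```python
from h import *
from scipy.optimize import least_squares
T=np.load("top.npy")
P=T[105:215,265:405].reshape(-1,3);P=P[~np.isnan(P[:,0])]; print("max z rinser",np.percentile(P[:,2],[50,99,100]))
y=np.radians(11.6); n=np.array([-.5*np.cos(y),-.5*np.sin(y),.866]); ey=np.array([-np.sin(y),np.cos(y),0]); ex=np.cross(ey,n)
c0=np.array([.64383,.08157,.06958])
P=T[150:220,275:345].reshape(-1,3);P=P[~np.isnan(P[:,0])]
h=(P-c0)@n; Q=P[(h>.090)&(h<.104)]; print(np.percentile((Q-c0)@n,[5,50,95]))
uv=np.c_[(Q-c0)@ex,(Q-c0)@ey]
f=least_squares(lambda p:np.hypot(uv[:,0]-p[0],uv[:,1]-p[1])-.040,np.median(uv,0),loss="soft_l1",f_scale=.002)
res=abs(f.fun); print(f.x,np.median(res),len(Q)); hr=np.median((Q[res<.01]-c0)@n)
rim=c0+ex*f.x[0]+ey*f.x[1]+n*hr; floor=rim-.09*n
print("hr",hr,"rim",rim,"floor",floor,"n",n,"ex",ex)
print("vertical-brush foot at bottom",floor-.016*ex+.010*n)
```

```text
max z rinser [0.07498987 0.16272548 0.1826917 ]
[0.09145754 0.09792528 0.101207  ]
[-0.00287109  0.08294089] 0.0011776660924075338 343
hr 0.09813364243641455 rim [0.57665219 0.15245064 0.15312819] floor [0.62073308 0.16149914 0.07518819] n [-0.48978762 -0.10053896  0.866     ] ex [0.84831217 0.17413348 0.5       ]
vertical-brush foot at bottom [0.60226221 0.15770762 0.07584819]
```

Call:
{"fn": "arm_command", "kwargs": {"moves": [0, 30, -60, 20, 10, 0, 30, -60, 10, 10, 0, 30, -60, 0, 10, 0, 30, -60, 0, 3.4, 0, 30, -60, 0, 0, 0, 30, -60, 0, 0, 0, 30, -60, 0, 0, 0, 20, -60, 0, 0, 0, 7, -55, 0, 0, 0, 0, -12, 0, 0], "grip_force": 15}}

```text
t: 1.35
position: [0.4423, 0.0422, 0.2703]
tcp_rot: [0.3, -3.126, 0.001]
contact_force: [0.2, -0.1, -0.8]
grip_width: 0.0928
finger_force: 0.0
```

Run:
```python
from h import *
for _ in range(5): w=cap("wrist")
c=cap("wrist"); s=bot.get_state(); print(s["t"],s["position"])
W=cloud(c); cv2.imwrite("pics/w1.png",c["pixels"])
P=W.reshape(-1,3);P=P[~np.isnan(P[:,0])]
Q=P[(P[:,2]>.12)&(P[:,2]<.2)&(np.hypot(P[:,0]-.459,P[:,1]-.01)<.04)]
for lo in np.arange(.12,.19,.01):
    q=Q[(Q[:,2]>=lo)&(Q[:,2]<lo+.01)]; print(round(lo,2),len(q),q.mean(0) if len(q) else "", (q.min(0)+q.max(0))/2 if len(q) else "")
```

```text
1.65 [0.44216642 0.0464519  0.27072047]
0.12 62 [0.4525835  0.00929447 0.12653055] [0.45452636 0.00812514 0.12645582]
0.13 98 [0.45238979 0.00902766 0.13508839] [0.4547279  0.00786654 0.13494585]
0.14 110 [0.45251043 0.00912602 0.14510493] [0.45471438 0.00803202 0.14496891]
0.15 117 [0.45241099 0.00898676 0.1551077 ] [0.45458344 0.00794108 0.15501914]
0.16 134 [0.45250344 0.00928123 0.16506527] [0.45473812 0.00807516 0.16503193]
0.17 150 [0.45254838 0.00894998 0.17503149] [0.45491653 0.00794301 0.17498784]
0.18 697 [0.45838951 0.00789355 0.18514557] [0.45999645 0.00765137 0.18407099]
0.19 0
```

View pics/w1.png

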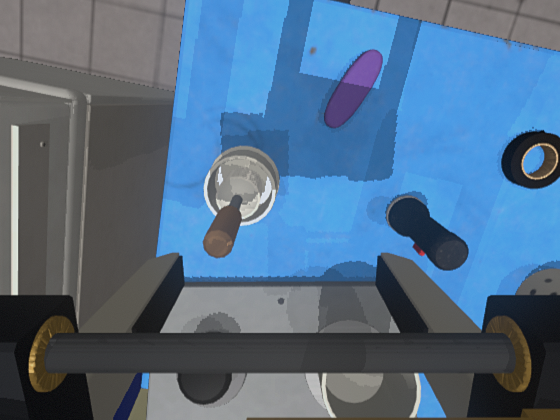

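The wrist view shows the upright handle (top at 218,240) with nothing near the finger paths; brush axis ≈ (0.460, 0.008).

Call:
{"fn": "arm_command", "kwargs": {"moves": [0, 9, -19, 0, 0, 0, 9, -19, 0, 0, 0, 0, 0, 0, 0, 0, 0, 0, -35, 0, 0, 0, 0, -35, 0, 0, 0, 0, -25, 0, 0, 0, 0, -12, 0, 0, 0, 0, 0, 0], "grip_force": 15}}

```text
t: 2.65
position: [0.4598, 0.0079, 0.1634]
tcp_rot: [0.308, -3.125, -0.001]
contact_force: [-0.6, -0.2, -0.1]
grip_width: 0.0929
finger_force: 0.0
```

Call:
{"fn": "arm_command", "kwargs": {"moves": [255, 0, 0, 0, 0, 255, 0, 0, 0, 0, 255, 0, 0, 0, 0, 255, 0, 0, 0, 0, 255, 0, 0, 0, 0, 255, 0, 0, 0, 0, 255, 0, 0, 10, 0, 255, 0, 0, 20, 0], "grip_force": 15}}

```text
t: 3.65
position: [0.4597, 0.0071, 0.1938]
tcp_rot: [0.306, -3.125, -0.001]
contact_force: [0.1, -0.4, -0.0]
grip_width: 0.0195
finger_force: 15.0
```

Call:
{"fn": "arm_command", "kwargs": {"moves": [255, 0, 0, 40, 0, 255, 0, 0, 45, 0, 255, 0, 0, 45, 0, 255, 0, 30, 40, 0, 255, 14, 30, 0, 0, 255, 20, 30, 0, 0, 255, 20, 26, 0, 0, 255, 15, 20, 0, 0, 255, 0, 0, 0, 0, 255, 0, 0, 0, 0]}}

```text
t: 4.9
position: [0.529, 0.1427, 0.364]
tcp_rot: [0.307, -3.126, 0.001]
contact_force: [-0.0, -0.3, -1.2]
grip_width: 0.0195
finger_force: 15.0
```

```bash
cat > look.py <<'E'
from h import *
import sys
c=cap("scene"); s=bot.get_state(); print(s["t"],s["position"],s["contact_force"].round(1),s["grip_width"])
cv2.imwrite(sys.argv[1],cv2.resize(c["pixels"][110:340,200:460],None,fx=2.3,fy=2.3))
W=cloud(c)
# brush axis from scene points of handle colour
hsv=cv2.cvtColor(c["pixels"],cv2.COLOR_BGR2HSV)
m=(hsv[...,0]>5)&(hsv[...,0]<22)&(hsv[...,1]>90)&(hsv[...,2]>60)
P=W[m]; P=P[~np.isnan(P[:,0])]; P=P[(P[:,2]>.08)&(P[:,0]<.68)&(P[:,0]>.4)&(P[:,1]>-.05)&(P[:,1]<.25)]
print(len(P))
if len(P)>20:
    c0=np.median(P,0);P=P[np.linalg.norm(P-c0,axis=1)<.06];c0=P.mean(0); d=np.linalg.svd(P-c0)[2][0]; print("handle c",c0.round(4),"axis",(d*np.sign(d[2])).round(3))
E
python3 look.py pics/s2.png
```

```text
4.95 [0.52899366 0.14251009 0.36412135] [ 0.2 -0.2 -1.8] 0.01960844323836829
580
handle c [0.5262 0.1374 0.3254] axis [-0.082  0.058  0.995]
```

View pics/s2.png

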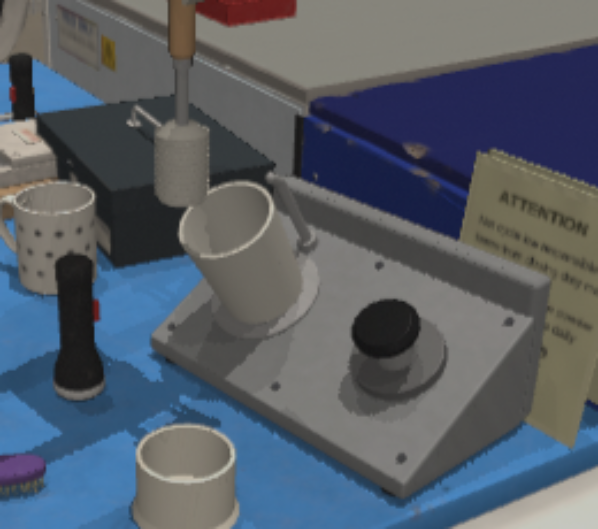

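The upright brush hangs just above the near side of the cup mouth, as intended.

Call:
{"fn": "arm_command", "kwargs": {"moves": [255, 4.9, 1, -8.7, 0, 255, 4.9, 1, -8.7, 0, 255, 4.9, 1, -8.7, 0, 255, 4.9, 1, -8.7, 0, 255, 4.9, 1, -8.7, 0, 255, 4.9, 1, -8.7, 0, 255, 4.9, 1, -8.7, 0, 255, 4.9, 1, -8.7, 0, 255, 4.9, 1, -8.7, 0, 255, 4.9, 1, -8.7, 0, 255, 0, 0, 0, 0], "grip_force": 12}}

```text
t: 6.32
position: [0.578, 0.153, 0.2754]
tcp_rot: [0.306, -3.124, 0.0]
contact_force: [-0.3, -0.4, -0.0]
grip_width: 0.0006
finger_force: 0.0
```

```bash
python3 look.py pics/s3.png
```

```text
6.375 [0.57786691 0.15305823 0.27567268] [-1.7 -0.1 -0.5] 0.0004968114577713354
517
handle c [0.6506 0.1591 0.2344] axis [0.649 0.116 0.752]
```

View pics/s3.png

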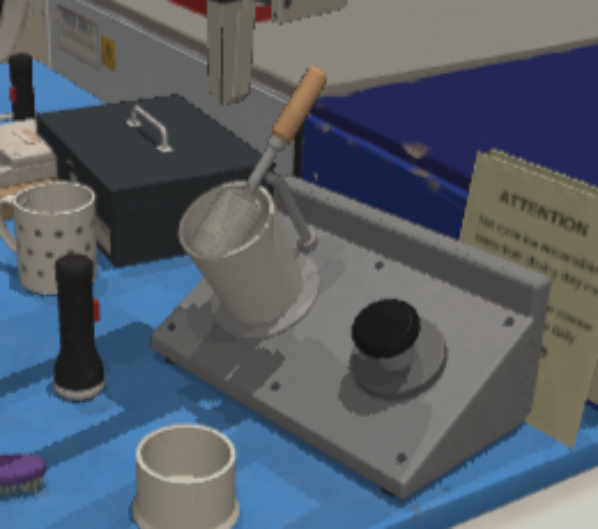

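The push slipped: the drum dropped into the cup mouth and the brush lies back on the far rim, out of the gripper (handle at pixel (300,105)). I'll regrasp the leaning handle and swing it upright about the head.

Call:
{"fn": "arm_command", "kwargs": {"moves": [0, 0, 0, 30, 0, 0, 0, 0, 10, 0, 0, 0, 0, 0, 0, 0, 0, 0, 0, 0, 0, 25, 4, 0, 0, 0, 25, 4, 0, 0, 0, 26, 4, 0, 0, 0, 0, 0, 0, 0]}}

```text
t: 7.38
position: [0.6546, 0.165, 0.3142]
tcp_rot: [0.306, -3.123, 0.0]
contact_force: [-0.2, -0.2, -0.6]
grip_width: 0.0758
finger_force: 0.0
```

```bash
python3 look.py pics/s4.png
python3 - <<'E'
from h import *
c=cap("wrist"); s=bot.get_state(); W=cloud(c); cv2.imwrite("pics/w4.png",c["pixels"])
hsv=cv2.cvtColor(c["pixels"],cv2.COLOR_BGR2HSV)
m=(hsv[...,0]>5)&(hsv[...,0]<22)&(hsv[...,1]>90)&(hsv[...,2]>60)
P=W[m];P=P[~np.isnan(P[:,0])];P=P[(P[:,2]>.19)&(P[:,2]<.27)&(P[:,0]<.72)]
print(len(P)); c0=P.mean(0);d=np.linalg.svd(P-c0)[2][0];print(c0,d,P.min(0),P.max(0))
E
```

```text
7.425 [0.6539801  0.16495054 0.31478532] [ 0.5  0.3 -0. ] 0.0801541662696038
552
handle c [0.6504 0.159  0.2342] axis [0.65  0.106 0.753]
1980
[0.64643617 0.16072291 0.23374437] [0.68347641 0.09382077 0.72391827] [0.62583062 0.15031454 0.20958908] [0.67888969 0.17434162 0.26001038]
```

View pics/w4.png

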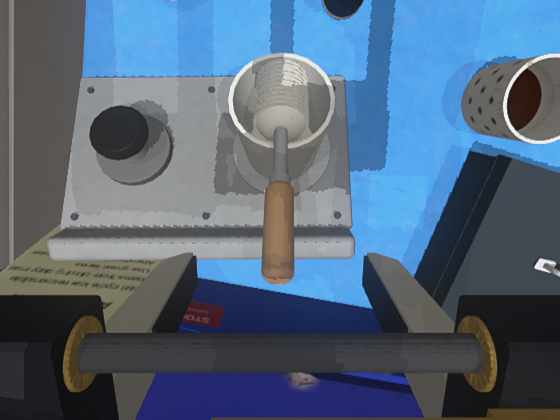

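The wrist view shows the handle centred between the open fingers (~(278,230)) with the drum inside the cup mouth. Descend and close.

Call:
{"fn": "arm_command", "kwargs": {"moves": [0, 0, -1, -30, 0, 0, 0, 0, -30, 0, 0, 0, 0, -18, 0, 0, 0, 0, 0, 0, 255, 0, 0, 0, 0, 255, 0, 0, 0, 0, 255, 0, 0, 0, 0, 255, 0, 0, 0, 0, 255, 0, 0, 0, 0, 255, 0, 0, 0, 0], "grip_force": 10}}

```text
t: 8.72
position: [0.6543, 0.1641, 0.2387]
tcp_rot: [0.306, -3.126, 0.0]
contact_force: [0.5, 0.4, -0.9]
grip_width: 0.0377
finger_force: 0.0
```

Call:
{"fn": "arm_command", "kwargs": {"moves": [255, 0, 0, 0, 0, 255, 0, 0, 0, 0, 255, 0, 0, 0, 0, 255, -12, -2.5, 10, 0, 255, -12, -2.5, 10, 0, 255, -13, -2.5, 9, 0, 255, -14, -3, 6, 0, 255, -14, -3, 4, 0, 255, -14, -3, 3, 0, 255, 0, 0, 0, 0], "grip_force": 10}}

```text
t: 9.98
position: [0.575, 0.1475, 0.2827]
tcp_rot: [-0.306, 3.124, 0.0]
contact_force: [1.0, 1.0, 6.7]
grip_width: 0.0193
finger_force: 10.0
```

```bash
python3 look.py pics/s5.png
```

```text
10.025 [0.57541967 0.14760123 0.28250872] [0.8 1.3 5.7] 0.019619733162033727
386
handle c [0.5556 0.1391 0.3585] axis [ 0.055 -0.942  0.33 ]
```

View pics/s5.png

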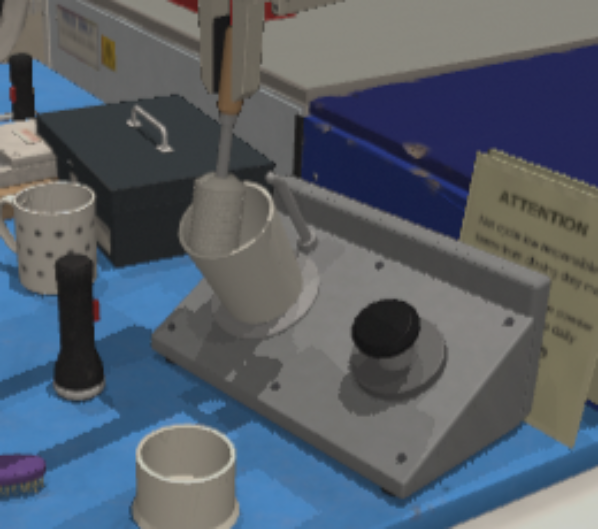

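Brush regripped and nearly vertical, drum (215,215) inside the mouth. Continue swinging toward the cup axis.

Call:
{"fn": "arm_command", "kwargs": {"moves": [255, -9, -1.8, 0, 0, 255, -9, -1.8, 0, 0, 255, -9, -1.8, -2, 0, 255, -9, -1.8, -4, 0, 255, -9, -1.8, -5, 0, 255, -9, -1.8, -5, 0, 255, 0, 0, 0, 0], "grip_force": 10}}

```text
t: 10.9
position: [0.5206, 0.1365, 0.2639]
tcp_rot: [0.306, -3.125, 0.001]
contact_force: [-0.4, -0.6, 0.2]
grip_width: 0.0003
finger_force: 0.0
```

```bash
python3 look.py pics/s6.png
```

```text
10.95 [0.52092205 0.13658248 0.2641036 ] [-0.3 -0.  -1.1] 0.00040277073221565215
539
handle c [0.633  0.1582 0.2502] axis [0.534 0.118 0.837]
```

View pics/s6.png

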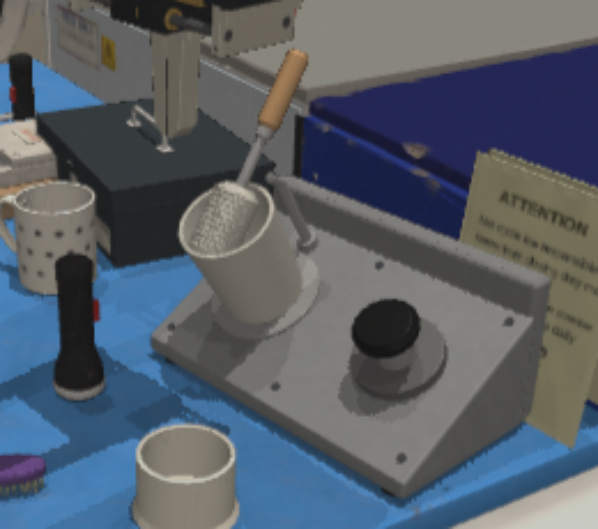

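It slipped again: the foot's near corner was catching the near rim (drum leans back once more, handle (285,85)). Regrasp with a firmer grip and swing on a higher arc.

Call:
{"fn": "arm_command", "kwargs": {"moves": [0, 0, 0, 40, 0, 0, 0, 0, 25, 0, 0, 30, 7, 0, 0, 0, 30, 7, 0, 0, 0, 30, 7, 0, 0, 0, 25, 6, 0, 0, 0, 0, 0, 0, 0, 0, 0, 0, -30, 0, 0, 0, 0, -30, 0, 0, 0, 0, -17, 0, 255, 0, 0, 0, 0, 255, 0, 0, 0, 0], "grip_force": 25}}

```text
t: 12.45
position: [0.6367, 0.1638, 0.2544]
tcp_rot: [-0.306, 3.125, 0.0]
contact_force: [-0.6, 1.1, 0.0]
grip_width: 0.0777
finger_force: 0.0
```

Call:
{"fn": "arm_command", "kwargs": {"moves": [255, 0, 0, 0, 0, 255, 0, 0, 0, 0, 255, 0, 0, 0, 0, 255, 0, 0, 0, 0, 255, 0, 0, 0, 0, 255, 0, 0, 0, 0, 255, 0, 0, 0, 0], "grip_force": 25}}

```text
t: 13.32
position: [0.6363, 0.1638, 0.2527]
tcp_rot: [0.306, -3.127, 0.0]
contact_force: [-0.2, 0.6, 0.2]
grip_width: 0.0074
finger_force: 0.0
```

```bash
python3 look.py pics/s7.png
```

```text
13.375 [0.6362981  0.16375531 0.25270146] [-0.2 -0.3 -0.7] 0.004051663098884608
516
handle c [0.5807 0.0935 0.2177] axis [-0.04  -0.343  0.938]
```

View pics/s7.png

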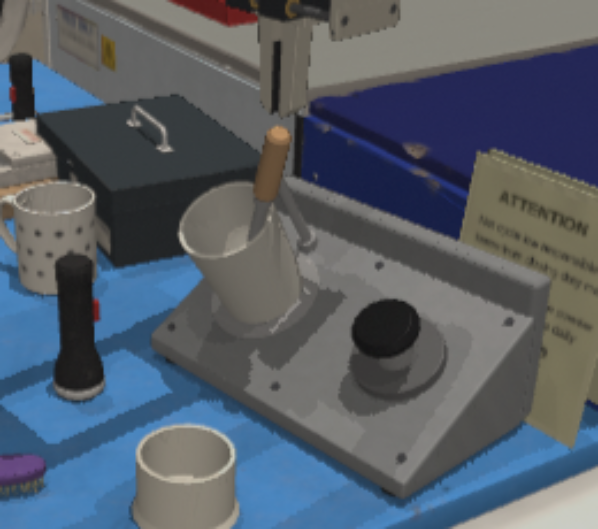

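```bash
for i in 1 2 3; do python3 look.py pics/s8.png; done
```

```text
13.425 [0.63630706 0.16375816 0.2527164 ] [-0.5 -0.4 -0.8] 0.0017175087060718082
515
handle c [0.5808 0.0936 0.2177] axis [-0.04  -0.345  0.938]
13.475 [0.63629194 0.16377003 0.25271769] [0.1 0.9 0.1] 0.0008053369988044892
504
handle c [0.5807 0.0935 0.2178] axis [-0.035 -0.339  0.94 ]
13.525 [0.63631065 0.16375802 0.25273803] [-0.  -0.3 -1.4] 0.0004821070272453564
505
handle c [0.5808 0.0936 0.2176] axis [-0.042 -0.346  0.937]
```

The brush has dropped deep into the cup and stands jammed leaning right (handle (271,160)), stable. Go above it, open, and measure with the wrist camera.

Call:
{"fn": "arm_command", "kwargs": {"moves": [0, 0, 0, 40, 0, 0, 0, 0, 40, 0, 0, -18, -16, 0, 0, 0, -17, -16, 0, 0, 0, -17, -16, 0, 0, 0, 0, 0, 0, 0], "grip_force": 25}}

```text
t: 14.28
position: [0.5839, 0.1151, 0.3334]
tcp_rot: [-0.305, 3.126, -0.0]
contact_force: [-0.4, 1.5, -0.8]
grip_width: 0.0556
finger_force: 0.0
```

```bash
cat > wl.py <<'E'
from h import *
c=cap("wrist"); s=bot.get_state(); print(s["t"],s["position"],s["grip_width"]); W=cloud(c); cv2.imwrite("pics/wl.png",c["pixels"])
hsv=cv2.cvtColor(c["pixels"],cv2.COLOR_BGR2HSV)
m=(hsv[...,0]>5)&(hsv[...,0]<22)&(hsv[...,1]>90)&(hsv[...,2]>60)
P=W[m];P=P[~np.isnan(P[:,0])];P=P[(P[:,2]>.12)&(P[:,2]<.27)&(P[:,0]<.70)&(P[:,0]>.45)]
from scipy.optimize import least_squares
c0=np.median(P,0);P=P[np.linalg.norm(P-c0,axis=1)<.06];c0=P.mean(0);d=np.linalg.svd(P-c0)[2][0];d*=np.sign(d[2])
def f(p): # cylinder r=10 mm through z=c0z
    a=np.array([p[2],p[3],1]);a/=np.linalg.norm(a); q=P-np.array([p[0],p[1],c0[2]]); return np.linalg.norm(np.cross(q,a),axis=1)-.010
r=least_squares(f,[c0[0]+.004,c0[1],d[0]/d[2],d[1]/d[2]],loss="soft_l1",f_scale=.001)
a=np.array([r.x[2],r.x[3],1]);a/=np.linalg.norm(a);print("axis at z",c0[2].round(4),r.x[:2].round(4),"dir",a.round(3),"res",np.median(abs(r.fun)).round(4),len(P))
t=(P-np.array([r.x[0],r.x[1],c0[2]]))@a; top=np.array([r.x[0],r.x[1],c0[2]])+a*np.percentile(t,99.5); foot=top-.181*a
fl=np.array([.6207,.1615,.0752]);n=np.array([-.4898,-.1005,.866]);ex=np.array([.8483,.1741,.5])
print("top",top.round(4),"grasp152",(foot+.152*a).round(4),"foot",foot.round(4),"foot in cup: n",((foot-fl)@n).round(4),"ex",((foot-fl)@ex).round(4),"lean to cup axis",np.degrees(np.arccos(a@n)).round(1))
E
python3 wl.py
```

```text
14.325 [0.58440077 0.11565306 0.33321399] 0.06002513958291008
axis at z 0.2373 [0.5861 0.0872] dir [ 0.331 -0.453  0.827] res 0.0018 873
top [0.5883 0.0842 0.2428] grasp152 [0.5787 0.0973 0.2188] foot [0.5283 0.1662 0.093 ] foot in cup: n 0.0602 ex -0.0686 lean to cup axis 53.1
```

Call:
{"fn": "arm_command", "kwargs": {"moves": [0, 1, -2, 0, 0, 0, 0, 0, -15, 0, 0, 0, 0, -32, 0, 0, 0, 0, -32, 0, 0, 0, 0, -32, 0, 0, 0, 0, 0, 0, 255, 0, 0, 0, 0, 255, 0, 0, 0, 0, 255, 0, 0, 0, 0, 255, 0, 0, 0, 0, 255, 0, 0, 0, 0, 255, 0, 0, 0, 0], "grip_force": 20}}

```text
t: 15.82
position: [0.5853, 0.1138, 0.2218]
tcp_rot: [-0.306, 3.127, -0.0]
contact_force: [-0.1, -0.1, -0.9]
grip_width: 0.0374
finger_force: 0.0
```

Call:
{"fn": "arm_command", "kwargs": {"moves": [255, 0, 0, 0, 0, 255, 0, 0, 0, 0, 255, 0, 0, 0, 0], "grip_force": 20}}

```text
t: 16.2
position: [0.5853, 0.1143, 0.2223]
tcp_rot: [-0.307, 3.126, 0.001]
contact_force: [-1.9, 2.8, 5.3]
grip_width: 0.0296
finger_force: 18.8
```

```bash
python3 look.py pics/s9.png
```

```text
16.25 [0.58533738 0.11417986 0.2222176 ] [-2.9  3.3  5.1] 0.02998912725802646
530
handle c [0.5748 0.1077 0.2227] axis [-0.182 -0.07   0.981]
```

View pics/s9.png

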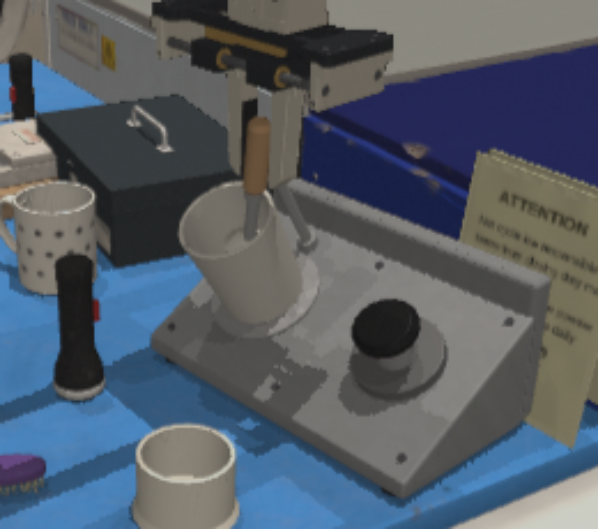

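The handle (257,155) is pinched between the fingers while still tilted sideways; shift left to bring it into the cup's plane. (Picture allowance used up; numbers only from here.)

Call:
{"fn": "arm_command", "kwargs": {"moves": [255, -2, 6, 0, 0, 255, -2, 6, 0, 0, 255, -2, 6, 0, 0, 255, -2, 6, 0, 0, 255, -2, 6, 0, 0, 255, 0, 0, 0, 0], "grip_force": 20}}

```text
t: 17.0
position: [0.5754, 0.1438, 0.2218]
tcp_rot: [-0.307, 3.126, -0.001]
contact_force: [-1.4, 0.9, 3.8]
grip_width: 0.0197
finger_force: 19.8
```

```bash
python3 look.py pics/s10.png
```

```text
17.05 [0.57541457 0.1437134  0.2217516 ] [-2.3  1.4  4. ] 0.019293319709070028
494
handle c [0.5606 0.136  0.2315] axis [-0.188 -0.005  0.982]
```

Call:
{"fn": "arm_command", "kwargs": {"moves": [170, 0, 0, 0, 0, 170, 0, 0, 0, 0, 170, 0, 0, 0, 0, 170, 0, 0, 0, 0]}}

```text
t: 17.55
position: [0.5753, 0.1436, 0.2216]
tcp_rot: [0.306, -3.127, 0.0]
contact_force: [-0.6, 0.0, -0.7]
grip_width: 0.0307
finger_force: 0.0
```

```bash
python3 look.py pics/s11.png;  python3 look.py pics/s11.png
```

```text
17.6 [0.57533478 0.14365821 0.22168151] [ 0.5 -0.  -0.3] 0.031192537827301147
522
handle c [0.5119 0.1318 0.1952] axis [-0.634 -0.041  0.772]
17.65 [0.57533446 0.14368122 0.22168453] [-0.5 -0.1 -0.4] 0.03105390654125391
520
handle c [0.5119 0.1319 0.1951] axis [-0.635 -0.037  0.771]
```

The brush now leans on the near wall, roughly aligned with the cup. Regrasp there.

Call:
{"fn": "arm_command", "kwargs": {"moves": [90, 0, 0, 0, 0, 90, 0, 0, 0, 0, 90, -16, -1, 0, 0, 90, -16, -1, -3, 0, 90, -16, -1, -7, 0, 90, -17, -1, -7, 0, 90, 0, 0, 0, 0, 255, 0, 0, 0, 0, 255, 0, 0, 0, 0, 255, 0, 0, 0, 0, 255, 0, 0, 0, 0, 255, 0, 0, 0, 0], "grip_force": 30}}

```text
t: 19.15
position: [0.5104, 0.1398, 0.2048]
tcp_rot: [0.306, -3.127, -0.0]
contact_force: [-0.9, 0.4, -0.6]
grip_width: 0.0191
finger_force: 29.8
```

```bash
python3 look.py pics/s12.png
```

```text
19.2 [0.51033109 0.13984239 0.20472877] [ 0.1 -0.2 -0.4] 0.0195010815761994
369
handle c [0.4903 0.1297 0.2758] axis [-0.098 -0.142  0.985]
```

Call:
{"fn": "arm_command", "kwargs": {"moves": [255, 5, 1, 3, 0, 255, 5, 1, 3, 0, 255, 2.5, 0.5, -4.3, 0, 255, 2.5, 0.5, -4.3, 0, 255, 0, 0, 0, 0], "grip_force": 30}}

```text
t: 19.82
position: [0.5259, 0.1426, 0.2062]
tcp_rot: [-0.306, 3.125, -0.001]
contact_force: [-15.5, -3.7, 26.0]
grip_width: 0.0195
finger_force: 30.0
```

Foot is on the floor (≈30 N along the axis). Up-stroke.

Call:
{"fn": "arm_command", "kwargs": {"moves": [255, -3.1, -0.6, 5.4, 0, 255, -3.1, -0.6, 5.4, 0, 255, -3.1, -0.6, 5.4, 0, 255, -3.1, -0.6, 5.4, 0, 255, -3.1, -0.6, 5.4, 0, 255, -3.1, -0.6, 5.4, 0, 255, -3.1, -0.6, 5.4, 0, 255, -3.1, -0.6, 5.4, 0, 255, 0, 0, 0, 0], "grip_force": 30}}

```text
t: 20.95
position: [0.5007, 0.138, 0.2461]
tcp_rot: [-0.306, 3.125, 0.0]
contact_force: [0.4, -1.1, -2.5]
grip_width: 0.0197
finger_force: 30.0
```

Run:
```python
from h import *
c=cap("scene");W=cloud(c);P=W.reshape(-1,3);P=P[~np.isnan(P[:,0])]
fl=np.array([.6207,.1615,.0752]);n=np.array([-.4898,-.1005,.866]);ex=np.array([.8483,.1741,.5]);ey=np.cross(n,ex)
q=P-fl; C=np.c_[q@ex,q@ey,q@n]
# shank/drum above mouth: points within 38mm of cup axis above mouth
for lo in np.arange(.092,.15,.008):
    m=(C[:,2]>lo)&(C[:,2]<lo+.008)&(np.hypot(C[:,0],C[:,1])<.06)&(C[:,0]<.045)
    print(round(lo,3),m.sum(),C[m].min(0).round(3) if m.any() else "",C[m].max(0).round(3) if m.any() else "")
print(bot.get_state()["t"])
```

```text
0.092 67 [-0.031 -0.021  0.092] [0.01  0.006 0.1  ]
0.1 104 [-0.032 -0.022  0.1  ] [0.01  0.022 0.108]
0.108 185 [-0.028 -0.022  0.108] [0.011 0.021 0.116]
0.116 31 [-0.018 -0.012  0.116] [0.001 0.007 0.124]
0.124 17 [-0.019 -0.005  0.124] [-0.009  0.001  0.132]
0.132 19 [-0.021 -0.006  0.133] [-0.012 -0.     0.14 ]
0.14 18 [-0.022 -0.004  0.14 ] [-0.012  0.001  0.148]
0.148 18 [-0.023 -0.006  0.148] [-0.015  0.001  0.156]
21.0
```

The drum top is ~22 mm out of the mouth, foot ~50 mm above the floor, as wanted. Down, up, then check the bottom.

Call:
{"fn": "arm_command", "kwargs": {"moves": [255, 3.1, 0.6, -5.4, 0, 255, 3.1, 0.6, -5.4, 0, 255, 3.1, 0.6, -5.4, 0, 255, 3.1, 0.6, -5.4, 0, 255, 3.1, 0.6, -5.4, 0, 255, 3.1, 0.6, -5.4, 0, 255, 3.1, 0.6, -5.4, 0, 255, 2.5, 0.5, -4.3, 0, 255, 0, 0, 0, 0, 255, 0, 0, 0, 0], "grip_force": 30}}

```text
t: 22.25
position: [0.5247, 0.1426, 0.2055]
tcp_rot: [-0.307, 3.126, -0.001]
contact_force: [-10.1, -2.6, 14.6]
grip_width: 0.0193
finger_force: 30.0
```

Call:
{"fn": "arm_command", "kwargs": {"moves": [255, -3.1, -0.6, 5.4, 0, 255, -3.1, -0.6, 5.4, 0, 255, -3.1, -0.6, 5.4, 0, 255, -3.1, -0.6, 5.4, 0, 255, -3.1, -0.6, 5.4, 0, 255, -3.1, -0.6, 5.4, 0, 255, -3.1, -0.6, 5.4, 0, 255, -2.5, -0.5, 4.3, 0, 255, 0, 0, 0, 0, 255, 0, 0, 0, 0], "grip_force": 30}}

```text
t: 23.5
position: [0.5005, 0.138, 0.2452]
tcp_rot: [0.306, -3.126, 0.0]
contact_force: [0.1, -0.7, -0.7]
grip_width: 0.0193
finger_force: 30.0
```

Call:
{"fn": "arm_command", "kwargs": {"moves": [255, 3.1, 0.6, -5.4, 0, 255, 3.1, 0.6, -5.4, 0, 255, 3.1, 0.6, -5.4, 0, 255, 3.1, 0.6, -5.4, 0, 255, 3.1, 0.6, -5.4, 0, 255, 3.1, 0.6, -5.4, 0, 255, 3.1, 0.6, -5.4, 0, 255, 2.5, 0.5, -4.3, 0, 255, 0, 0, 0, 0, 255, 0, 0, 0, 0], "grip_force": 30}}

```text
t: 24.75
position: [0.5246, 0.1426, 0.2053]
tcp_rot: [-0.307, 3.126, -0.0]
contact_force: [-10.5, -1.6, 13.9]
grip_width: 0.0192
finger_force: 30.0
```

Call:
{"fn": "arm_command", "kwargs": {"moves": [0, 0, 0, 0, 0, 0, 0, 0, 0, 0, 0, 0, 0, 0, 0, 0, 0, 0, 0, 0, 0, 0, 0, 0, 0, 0, 0, 0, 30, 0, 0, 0, 0, 40, 0, 0, 0, 0, 40, 0, 255, 15, -30, 0, 0, 255, 25, -35, 0, 0, 255, 25, -35, 0, 0, 255, 21, -35, 0, 0], "grip_force": 20}}

```text
t: 26.25
position: [0.6114, 0.0065, 0.3131]
tcp_rot: [-0.307, 3.127, 0.0]
contact_force: [0.3, -0.3, -0.6]
grip_width: 0.0576
finger_force: 0.0
```

```bash
python3 look.py pics/s13.png
python3 - <<'E'
from h import *
c=cap("top"); W=cloud(c)[130:200,340:410].reshape(-1,3);W=W[~np.isnan(W[:,0])]
print(len(W),np.nanpercentile(W[:,2],[50,95]))
E
```

```text
26.3 [0.61282669 0.00211821 0.31248464] [-3.  -1.6 -0.4] 0.0534744205115077
596
handle c [0.501  0.1309 0.1857] axis [-0.741 -0.082  0.667]
4883 [0.08224733 0.62604348]
```

```bash
cat > bd.py <<'E'
from h import *
c=cap("scene");W=cloud(c);hsv=cv2.cvtColor(c["pixels"],cv2.COLOR_BGR2HSV)
m=(hsv[...,0]>5)&(hsv[...,0]<22)&(hsv[...,1]>90)&(hsv[...,2]>50)
P=W[m];P=P[~np.isnan(P[:,0])];P=P[(P[:,2]>.12)&(P[:,2]<.25)&(abs(P[:,0]-.5)<.08)&(abs(P[:,1]-.135)<.05)]
c0=P.mean(0);a=np.linalg.svd(P-c0)[2][0];a*=np.sign(a[2])
v=c["pose"][:3,3]-c0;v-=a*(v@a);v/=np.linalg.norm(v)
ax=c0-.0075*v; t=(P-c0)@a; lo,hi=np.percentile(t,[1,99]); print("len",hi-lo)
foot=ax+a*((lo+hi)/2-.148)
fl=np.array([.6207,.1615,.0752]);n=np.array([-.4898,-.1005,.866]);ex=np.array([.8483,.1741,.5]);ey=np.cross(n,ex)
print("axis",a,"lean",np.degrees(np.arccos(a@n)),"foot cup xyz",[(foot-fl)@k for k in(ex,ey,n)], bot.get_state()["t"])
E
python3 bd.py
```

```text
len 0.06384476088374638
axis [-0.73812245 -0.08380303  0.66944178] lean 18.251456925070904 foot cup xyz [np.float64(-0.003935048828600992), np.float64(-0.008496978748778326), np.float64(0.012676729482833155)] 26.4
```

Call:
{"fn": "arm_command", "kwargs": {"moves": [255, 0, 0, -20, 0, 255, 0, 4, -30, 0, 255, 0, 4, -35, 0, 255, 0, 0, -35, 0, 255, 0, 0, -28, 0, 255, 0, 0, 0, 0]}}

```text
t: 27.15
position: [0.6077, 0.0171, 0.1611]
tcp_rot: [0.308, -3.12, -0.002]
contact_force: [-0.4, -0.4, -0.3]
grip_width: 0.0006
finger_force: 0.0
```

Call:
{"fn": "arm_command", "kwargs": {"moves": [255, 3, -8, 0, 0, 255, 0, 0, 0, 0, 255, 4, 0.8, -7, 0, 255, 4, 0.8, -7, 0, 255, 0, 0, 0, 0]}}

```text
t: 27.78
position: [0.6213, 0.0094, 0.15]
tcp_rot: [0.307, -3.125, -0.0]
contact_force: [-0.6, 0.4, -0.3]
grip_width: 0.0007
finger_force: 0.0
```

Call:
{"fn": "arm_command", "kwargs": {"moves": [255, 2, 0.4, -3.5, 0, 255, 2, 0.4, -3.5, 0, 255, 0, 0, 0, 0]}}

```text
t: 28.15
position: [0.6256, 0.0101, 0.1438]
tcp_rot: [0.307, -3.126, -0.0]
contact_force: [0.8, 0.3, -0.1]
grip_width: 0.0001
finger_force: 0.0
```

Call:
{"fn": "arm_command", "kwargs": {"moves": [255, 1, 0.2, -1.7, 0, 255, 1, 0.2, -1.7, 0, 255, 0, 0, 0, 0]}}

```text
t: 28.52
position: [0.6277, 0.0105, 0.1407]
tcp_rot: [0.307, -3.126, -0.0]
contact_force: [0.4, 0.3, 0.1]
grip_width: 0.0005
finger_force: 0.0
```

Call:
{"fn": "arm_command", "kwargs": {"moves": [255, 1, 0.2, -1.7, 0, 255, 1, 0.2, -1.7, 0, 255, 0, 0, 0, 0]}}

```text
t: 28.9
position: [0.6298, 0.0109, 0.1375]
tcp_rot: [-0.306, 3.126, -0.0]
contact_force: [0.2, -0.3, 1.3]
grip_width: 0.0007
finger_force: 0.5
```

Call:
{"fn": "arm_command", "kwargs": {"moves": [255, 1, 0.2, -1.7, 0, 255, 1, 0.2, -1.7, 0, 255, 0, 0, 0, 0]}}

```text
t: 29.28
position: [0.6318, 0.0113, 0.134]
tcp_rot: [-0.307, 3.127, 0.0]
contact_force: [-1.3, -0.5, 2.0]
grip_width: 0.0005
finger_force: 0.8
```

Call:
{"fn": "arm_command", "kwargs": {"moves": [255, 1, 0.2, -1.7, 0, 255, 0.7, 0.15, -1.3, 0, 255, 0, 0, 0, 0]}}

```text
t: 29.65
position: [0.6335, 0.0116, 0.131]
tcp_rot: [-0.307, 3.127, -0.0]
contact_force: [-0.7, -1.0, 1.9]
grip_width: 0.0008
finger_force: 1.1
```

Call:
{"fn": "arm_command", "kwargs": {"moves": [255, 0.7, 0.15, -1.3, 0, 255, 0, 0, 0, 0]}}

```text
t: 29.9
position: [0.6341, 0.0117, 0.1303]
tcp_rot: [0.307, -3.126, 0.0]
contact_force: [-4.0, -0.2, 6.6]
grip_width: 0.0001
finger_force: 3.9
```

Call:
{"fn": "arm_command", "kwargs": {"moves": [255, -0.12, 0, 0.2, 0]}}

```text
t: 30.02
position: [0.6339, 0.0117, 0.1306]
tcp_rot: [0.306, -3.127, 0.0]
contact_force: [-3.6, -0.8, 6.9]
grip_width: 0.0006
finger_force: 3.7
```

Call:
{"fn": "arm_command", "kwargs": {"moves": [255, -0.12, 0, 0.2, 0, 255, 0, 0, 0, 0]}}

```text
t: 30.28
position: [0.6338, 0.0117, 0.1306]
tcp_rot: [0.306, -3.127, 0.0]
contact_force: [-3.1, 0.9, 3.9]
grip_width: 0.0007
finger_force: 3.1
```

Call:
{"fn": "arm_command", "kwargs": {"moves": [255, 0, 0, 0, 0, 255, 0, 0, 0, 0, 255, 0, 0, 0, 0, 255, 0, 0, 0, 0, 255, 0, 0, 0, 0, 255, 0, 0, 0, 0, 255, 1.5, 0.3, -2.6, 0, 255, 1.5, 0.3, -2.6, 0, 255, 1.5, 0.3, -2.6, 0, 255, 0.5, 0.1, -0.9, 0, 255, 0, 0, 0, 0]}}

```text
t: 31.65
position: [0.6387, 0.0126, 0.1224]
tcp_rot: [0.306, -3.126, 0.0]
contact_force: [-6.2, -1.0, 9.5]
grip_width: 0.0006
finger_force: 5.7
```

Call:
{"fn": "arm_command", "kwargs": {"moves": [255, 0.6, 0.1, -1, 0, 255, 0, 0, 0, 0]}}

```text
t: 31.9
position: [0.6392, 0.0127, 0.1217]
tcp_rot: [0.306, -3.126, 0.0]
contact_force: [-8.5, -0.1, 10.7]
grip_width: 0.0004
finger_force: 6.8
```

Call:
{"fn": "arm_command", "kwargs": {"moves": [255, 0.5, 0.1, -0.9, 0, 255, 0, 0, 0, 0]}}

```text
t: 32.15
position: [0.6395, 0.0127, 0.1214]
tcp_rot: [0.306, -3.126, 0.001]
contact_force: [-11.5, -0.6, 16.3]
grip_width: 0.0006
finger_force: 10.0
```

Fully down (~20 N, blocked). Let it up and retreat.

Call:
{"fn": "arm_command", "kwargs": {"moves": [255, -5, -1, 8.7, 0, 255, -7, -1.4, 12, 0, 255, -10, -2, 17, 0, 255, -5, -1, 40, 0, 255, 0, 0, 40, 0, 255, -20, 0, 30, 0, 255, -40, 0, 0, 0, 255, -40, 0, 0, 0, 255, -40, 0, 0, 0, 255, 0, 0, 0, 0, 255, 0, 0, 0, 0]}}

```text
t: 33.52
position: [0.4734, 0.0076, 0.2676]
tcp_rot: [-0.306, 3.125, -0.0]
contact_force: [-0.0, -0.3, 0.4]
grip_width: 0.0006
finger_force: 0.0
```

```bash
python3 bd.py
python3 - <<'E'
from h import *
T0=np.load("top.npy");S0=np.load("scene.npy");T=cloud(cap("top"));S=cloud(cap("scene"))
for nm,A,B,r in(("btn top",T0,T,(150,178,362,388)),("btn scene",S0,S,(240,268,352,384)),("torch",T0,T,(238,262,280,302)),("mug",T0,T,(198,240,170,220))):
    a=A[r[0]:r[1],r[2]:r[3]];b=B[r[0]:r[1],r[2]:r[3]]; print(nm,np.nanmedian(abs(a-b)[...,2]),np.nanpercentile(abs(a-b)[...,2],90), np.nanmax(b[...,2]))
s=bot.get_state();print(s["t"],s["position"],s["contact_force"])
E
```

```text
len 0.06448044806639433
axis [-0.74052436 -0.0855424   0.66656295] lean 18.459201405202904 foot cup xyz [np.float64(-0.0034833015367549108), np.float64(-0.008450989160230106), np.float64(0.013171937154768417)] 33.575
btn top 0.001709504170705145 0.004102638836908757 0.12489168435619624
btn scene 0.0007548616896817517 0.0018259535557833884 0.11937185236865472
torch 0.001883562577509712 0.0044078975939189306 0.1304466110070891
mug 0.0018645418469437347 0.004519016279338928 0.09758315487329372
33.675 [0.47370709 0.0075226  0.26728491] [ 0.72620279 -0.82012773  0.94699033]
```

```bash
python3 -c "
from workcell import bot
print(bot.job_done())"
```

```text
the job is handed in; nothing more can be done
None
```

I handed the job in at about 34 s: the cup was scrubbed with two strokes, the brush left standing in it, and the button held at its halfway stop, pressed fully down and released; the brush slipped from the gripper twice while going into the cup and was regripped before the strokes, and the mug and torch did not move.

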